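# Close and lock the fume-filter unit

### The arm

A 6-joint arm with a two-finger parallel gripper is mounted at the origin on the work surface. World frame = base frame: x ahead of the robot, y to its left, z up, the work surface at z = 0. Lengths are in mm, angles in rad, forces in N, time in s.
With the tool pointing down it reaches from about 275 to 1000 mm from the base axis. Payload 8.4 kg.
Tool frame: the origin (TCP) lies between the finger pads; the fingertips stand r.finger_overhang ahead of it and the grasp point (between the pads) is the TCP (r.finger_overhang is the distance from the TCP to the fingertips, in mm); z points along the fingers, y is the line along which they close (so a half turn about z gives the same grasp; the last joint's range is limited). The gripper opens to 85 mm and grips with 20 to 120 N. Pads are 22 mm wide; open, the fingers measure 114 mm over their backs; the gripper's body (76 mm by 85 mm) begins 54 mm behind the grasp point. The pads swing forward as they close: fully open they stand 13 mm farther back than shut.
Start: joints at [1.187, 0.353, 1.633, -0, 1.155, -0.002], TCP at [232.868, 580, 250.281] pointing down, gripper open.
Joint ranges: [-2.63, 2.63], [-0.92, 2.1], [0.06, 2.66], [-1.3, 4.44], [0, 2.69], [-3.02, 3.02]. Speed limits (rad/s): [2.22, 2.22, 2.79, 3.14, 3.14, 3.14].

### API

Orientations are given as [roll, pitch, yaw] about the fixed x, y, z axes, in that order (R = Rz(yaw) Ry(pitch) Rx(roll)).
In Python, from rig import r, cams, sign_off gives the robot as it stands.
- The arm moves only by the shell command python3 -m crank 'ROWS' [FORCE]. ROWS is JSON, a list of rows, each a list of 7 numbers: the shift along the tool's x, y, z in m, then the turn, a rotation vector about the tool's x, y, z in rad, then the closure, from 0 (fully open) to 1 (shut). In form: [[dx, dy, dz, ax, ay, az, gripper], ...]. A call has 1 to 5 rows; each row is the pose to reach, as a shift and turn from the pose commanded when the call began, along the tool's axes at that moment; what a row does not reach only later rows make up. A row lasts 1/10 s, in which the tool goes at most 50 mm and 8.59 degrees, less where a joint would pass 70% of its speed; a pose out of reach is approached as far as the arm can. A call with a gripper value outside its range is refused whole. The fingers move at their own pace and stop on an object; FORCE is the grip in N (left out, the last holds). Time passes only in rows, so rows that repeat a pose let the fingers close. It gives the time, the measured TCP pose, the force, the opening and the grip force at its end, in the units of the state.
- r.sense(): the state, without advancing time (a new reading comes with each control period).
- cams.grab_frame(name): name is "scene" or "top"; returns a dict with "image" (420x560x3 uint8, red, green, blue), "fx", "fy", "cx", "cy" (pixels), "D" ([k1, k2, p1, p2, k3] as OpenCV has them; the pictures are not rectified), "position" and "orientation" of the camera in the world. Camera axes: x right, y down, z forward; pixel columns grow to the right and rows downward; lengths in mm; the calibration is good to about 2 mm. A picture is of the moment at which its call begins. There is no depth.
- sign_off(): hands the job in; it is judged then, once.
The state is a dict: "clock": time; "qpos": joint angles; "qvel": joint speeds; "joint_efforts": joint torques, N m; "eef_pos": TCP position; "tcp_rot": TCP orientation; "contact_force": force on the tool from outside, world axes, zero at the start; "wrist_torque": the same for the moment, N m; "opening": opening from 0.0 (shut) to 1.0 (fully open); "grasp_force": force on a finger pad.
Only numpy, scipy, OpenCV 4.12 (cv2) and the standard library are available. Lean on these libraries where they do the work, as an engineer would, in place of code of your own. Each camera call takes 0.05 s, during which the arm holds its last target. There are 200 camera calls.

### The job

The filter in the bench fume unit has just been changed: swing its open lid down fully shut and press both lid catches down until they are flush with their collars. Then slide the lock grip on the sloped front panel, under the overhanging lip, all the way to the end stop beside the round boss. Leave the tools and containers around the unit undisturbed.

Things in the scene. Friction and masses are not known exactly. Their poses are not given: they have to be found in the camera images.
- filter_unit: Grey sheet-metal filter unit bolted to the bench, 230 long (x) x 300 wide (y) x 188 mm high. Origin at bench level, 90 in front of the rear face; +x to its rear, +y along its front towards the robot, z up. Its front (-x) faces the robot's right. Along the upper front runs a lip 30 thick (z 158 to 188) whose front face is at x -93 mm; it overhangs the sloped lock panel.
- panel_mid (a point): Middle of the flat sloped panel below the lip: x -91, y 0, z 50 mm in the unit's frame (axes as the unit's). Panel slopes 38 degrees, falling to the front; outward normal (-0.616, 0, 0.788); 135 long up the slope, front edge at x -140, z 12. Under the lip a vertical gripper does not fit over the lock grip; one held along the normal does.
- lid (a joint): Lid hinge angle, rad: 0 shut, grows as the front edge rises (up to 1.2). Stiff hinge, stays where left. Lid plate 188 deep x 306 wide x 12 mm thick, hinged along the rear top edge of the unit.
- lid_hinge (a point): Middle of the lid's hinge line, on the lid's underside: at x 90, y 0, z 188 mm in the unit's frame. Axes turn with the lid: at 0 they are the unit's; the lid reaches along -x.
- lid_edge (a point): Middle of the lid's front edge, on its upper face: at (-188, 0, 12) mm in the frame of lid_hinge.
- catch_left (a joint): Travel of the left (+y, nearer the robot) lid catch, m: 0 raised, 0.010 fully pressed. Stays where pressed; takes about 5 N.
- catch_right (a joint): The same for the right (-y, farther) lid catch.
- catch_left_top (a point): Middle of the top of the left catch, a bare steel pad 32 (x) x 62 (y) mm on the lid at (-150, +90) from the hinge middle; raised its top stands 14 above the lid, fully pressed 4, flush with the 4 high collar around it. z along the lid's upward normal.
- catch_right_top (a point): The same for the right catch, at (-150, -90) mm from the hinge middle.
- lock (a joint): Position of the lock grip, m: 0 at the far (-y) end stop (beside a short bar), 0.100 at the near (+y) end stop (towards the robot, beside a flat round steel boss, 28 mm across). Moves along the unit's y with about 3 N and stays where left.
- lock_top (a point): Middle of the top of the lock grip, a ribbed black block 60 long (y) x 26 up the slope x 30 mm high over the sloped panel; y = -50 + lock (mm) in the unit's frame. Axes: x up the slope, y the unit's y, z the panel's outward normal. The end stops are 8 wide, 8 high above the panel, centred at y = +-85 mm.
- spray_can: Upright spray can, 66 across, 190 mm tall, origin under its centre; bystander.
- paste_jar: Upright jar, 72 across, 80 mm tall, origin under its centre; bystander.
- wrench: Steel wrench lying on the bench in front of the unit; bystander.
- brush: Brush lying on the bench; bystander.
- hammer: Hammer lying on the bench; bystander.
- pipe_offcut: Short steel pipe standing on end, 60 across, 60 mm tall; bystander.
- electrode_pack: Cardboard pack 80 x 160 x 40 mm lying flat; bystander.

How it is judged (in metres and radians):
On the way, in this order (a step that is already met when the one before it is completed fails the run):
1. the lid is shut and both catches are pressed fully down (value of joint lid below 0.03 rad and value of joint each of catch_left, catch_right above 0.008 m), for 0.2 s.
2. the lock grip is at the end stop beside the round boss (value of joint lock above 0.096 m), for 0.2 s.
At the end, for the whole second after the job is handed in: The lid is shut (hinge below 0.03 rad), both catches are pressed at least 8 of their 10 mm, the lock grip rests within 4 mm of the end stop beside the round boss, and every bystander rests within 30 mm of where it started (all of step 1 and value of joint lock above 0.096 m and velocity of joint lock below 0.01 m/s and linear speed of each of spray_can, paste_jar, wrench, brush, hammer, pipe_offcut, electrode_pack below 0.02 m/s and distance of each of spray_can, paste_jar, wrench, brush, hammer, pipe_offcut, electrode_pack from where it was at the start of the episode below 0.03 m); the robot touches nothing.
It fails at once if a bystander is shifted by more than 30 mm or an upright one is tipped (distance of any of spray_can, paste_jar, wrench, brush, hammer, pipe_offcut, electrode_pack from where it was at the start of the episode above 0.03 m or angle between any of spray_can, paste_jar, pipe_offcut's own z axis and vertical above 0.35 rad).
It also fails if it takes over 51 s, if anything falls off the work surface, if the arm or the gripper's body presses on something with over 40 N, if the wrist force passes 120 N, or if a joint passes its speed limit or range.

## Working session

There is one attempt and no reset: what is moved stays moved. The work goes in short steps, Python scripts to look and compute and a shell command to move; the robot and the scene stay as the last step left them, time stands still between calls to the robot, and variables do not carry over. Pictures are saved under pics/ and viewed, at most 10 in all, crops included, and the job is handed in when it is done.

```bash
mkdir -p pics; ls
python3 - <<'E'
from rig import r,cams
import cv2
for n in("scene","top"):
    f=cams.grab_frame(n); cv2.imwrite(f"pics/{n}0.png",f["image"][:,:,::-1])
    print({k:v for k,v in f.items() if k!="image"})
print(r.sense(), r.finger_overhang)
E
```

```text
pics
{'fx': 448.8851004904928, 'fy': 448.8851004904928, 'cx': 281.8379960649508, 'cy': 210.70192406804978, 'D': array([-0.02688819,  0.        ,  0.        ,  0.        ,  0.        ]), 'position': array([1170.26459802, -244.26656778, 1074.98275134]), 'orientation': array([-2.48454459e+00,  1.81884309e-03,  1.09883978e+00])}
{'fx': 379.7569925154779, 'fy': 379.7569925154779, 'cx': 282.4347182925807, 'cy': 216.34073225980413, 'D': array([0.00842299, 0.        , 0.        , 0.        , 0.        ]), 'position': array([ 335.73908442,   98.63985976, 1189.81477007]), 'orientation': array([-2.93445610e+00,  3.66415749e-04, -1.57994820e+00])}
{'clock': 0.1, 'qpos': array([ 1.18660467e+00,  3.53579449e-01,  1.63407074e+00, -2.72133499e-05,
        1.15520407e+00, -2.39344199e-03]), 'qvel': array([-0.00013379, -0.00097519, -0.00138171,  0.00063443,  0.00100738,
       -0.00048827]), 'joint_efforts': array([ 2.85950427e-04, -6.06350756e+01, -3.42821431e+01, -1.35329510e-04,
        3.91382622e-03,  3.83316956e-05]), 'eef_pos': array([232.71807589, 579.61463386, 249.6316933 ]), 'tcp_rot': array([-3.14033099e+00,  2.18633339e-05,  2.75980546e+00]), 'contact_force': array([-0.16293559, -0.55680142,  0.12836658]), 'wrist_torque': array([ 0.01225268, -0.01120183,  0.05012734]), 'grasp_force': 0.0, 'opening': 1.0021250507057378} 19.0
```

View pics/scene0.png

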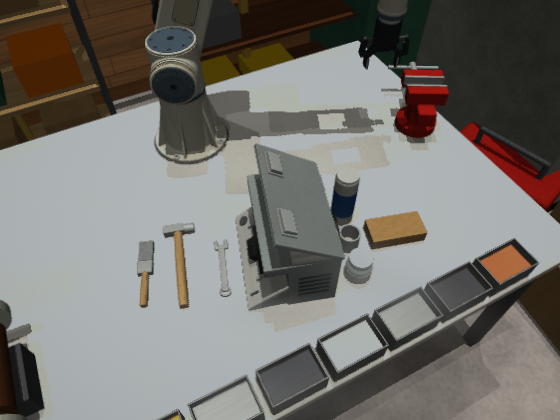

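View pics/top0.png

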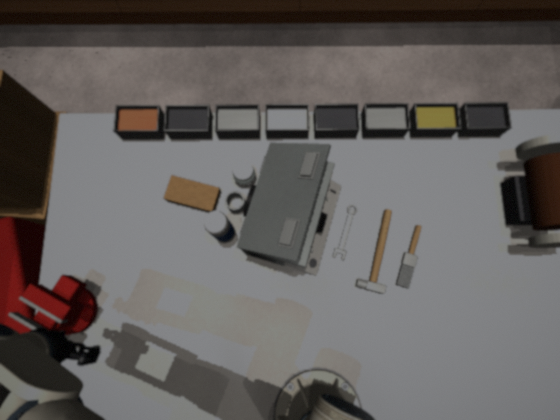

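The scene view shows the unit with its lid half open at about (290,220), its two catches at (275,163) and (288,222), and the panel to its left. In the top view the lid is at (285,200), the panel runs along the right side at (325,225), and the wrench is at (345,232). I'll zoom in on both.

Run:
```python
import cv2,numpy as np
a=cv2.imread("pics/scene0.png")[135:320,225:355]; b=cv2.imread("pics/top0.png")[130:280,225:355]
a=cv2.resize(a,None,fx=3,fy=3,interpolation=cv2.INTER_CUBIC);b=cv2.resize(b,None,fx=3,fy=3,interpolation=cv2.INTER_CUBIC)
b=np.vstack([b,np.zeros((a.shape[0]-b.shape[0],b.shape[1],3),np.uint8)])
o=np.hstack([a,b]); o=np.clip(o*1.3,0,255).astype(np.uint8)
cv2.imwrite("pics/z0.png",o);print(o.shape)
```

```text
(555, 780, 3)
```

View pics/z0.png

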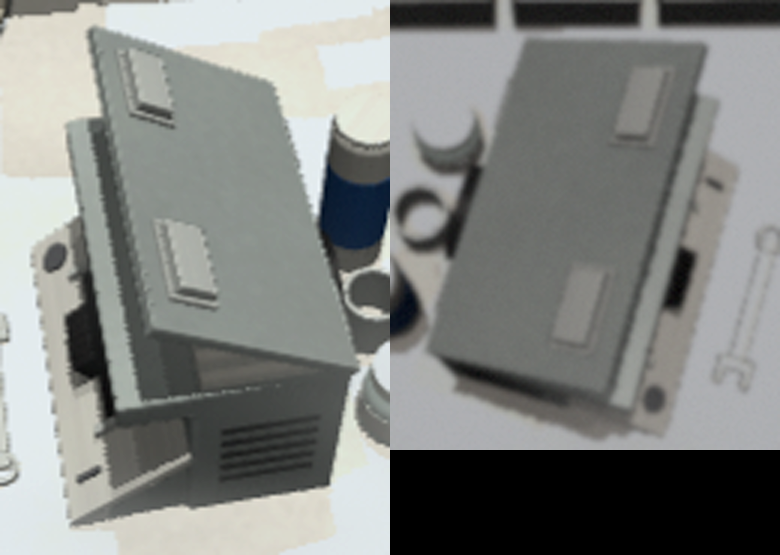

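```bash
cat > h.py <<'E'
import numpy as np,cv2
from scipy.spatial.transform import Rotation as R
from rig import r,cams
def ray(f,uv):
    K=np.array([[f["fx"],0,f["cx"]],[0,f["fy"],f["cy"]],[0,0,1]])
    p=cv2.undistortPoints(np.array([[uv]],float),K,f["D"])[0,0]
    d=R.from_euler("xyz",f["orientation"]).apply([p[0],p[1],1]); return np.array(f["position"]),d/np.linalg.norm(d)
def tri(fa,ua,fb,ub):
    A=0;b=0;L=[ray(fa,ua),ray(fb,ub)]
    for o,d in L:
        P=np.eye(3)-np.outer(d,d);A=A+P;b=b+P@o
    X=np.linalg.solve(A,b);return X,max(np.linalg.norm((np.eye(3)-np.outer(d,d))@(X-o)) for o,d in L)
def onz(f,uv,z):
    o,d=ray(f,uv);return o+d*(z-o[2])/d[2]
E
python3 - <<'E'
from h import *
S=cams.grab_frame("scene");T=cams.grab_frame("top")
P=dict(lidFN=((91,28),(607,400)),lidFF=((150,330),(706,45)),lidRN=((275,82),(430,352)),lidRF=((353,368),(527,42)),
boss=((55,257),(655,400)),bar=((89,474),(714,184)),lipN=((68,120),(628,408)),lipF=((115,418),(718,98)),
catN=((170+18,262),(580,305)),catF=((149,85),(643,100)))
P["catN"]=((188,258),(580,305)); P["catF"]=((643,100),)*2; P["catF"]=((188,258),(643,100)); P["catN"]=((147,84),(580,305))
for k,(a,b) in P.items():
    X,e=tri(S,(a[0]/3+225,a[1]/3+135),T,((b[0]-390)/3+225,b[1]/3+130));print(k,X.round(1),round(e,1))
E
```

```text
lidFN [412.   64.8 288.8] 1.8
lidFF [706.1 -24.8 293. ] 0.1
lidRN [463.3 216.3 199.2] 3.2
lidRF [750.2 126.6 195.4] 1.6
boss [432.7   4.6  29.7] 0.4
bar [658.6 -63.8  30.8] 0.0
lipN [412.3  39.9 188. ] 1.0
lipF [699.2 -51.  181. ] 1.6
catN [487.7  82.4 284. ] 1.1
catF [660.   28.8 288.1] 0.0
```

```bash
cat >> h.py <<'E'
O=np.array([581,83,0.]);RU=R.from_euler("z",1.2674)
def unit(X): return RU.inv().apply(np.array(X)-O)
def go(x,y,z,tilt=0):
    "target TCP in unit frame; tool x=unit y, tilt about unit -y"
    s=r.sense();C=R.from_euler("xyz",s["tcp_rot"])
    X=RU.apply([x,y,z])+O
    c=np.cos(tilt);q=np.sin(tilt)
    M=RU*R.from_matrix(np.array([[0,1,0],[c,0,-q],[q,0,-c]]).T[[0,1,2]] if 0 else np.column_stack([[0,1,0],[c,0,q],[q,0,-c]]))
    print("shift",(C.inv().apply(X-s["eef_pos"])/1000).round(4),"turn",(C.inv()*M).as_rotvec().round(3))
def st():
    s=r.sense();C=R.from_euler("xyz",s["tcp_rot"])
    print(round(s["clock"],2),"unit",unit(s["eef_pos"]).round(1),"F",s["contact_force"].round(1),"toolz",RU.inv().apply(C.as_matrix()[:,2]).round(3),"q",s["qpos"].round(2),"open",round(s["opening"],2))
E
python3 - <<'E'
from h import *
st();go(-60,0,345)
T=cams.grab_frame("top");S=cams.grab_frame("scene")
a=onz(S,(85/3+225,345/3+135),60);b=onz(T,((680-390)/3+225,280/3+130),65);print(unit(a),unit(b))
E
```

```text
0.2 unit [370.  480.7 249.8] F [ 0.8 -0.   0.8] toolz [-0.001  0.    -1.   ] q [ 1.19  0.35  1.63  0.    1.16 -0.  ] open 1.0
shift [-0.5129 -0.3911 -0.0948] turn [-0.001 -0.    -0.078]
[-104.20711281   -6.00589197   60.        ] [-108.83470092   -1.04652395   65.        ]
```

```bash
python3 -m crank '[[-0.02,-0.015,-0.04,0,0,0,1],[-0.055,-0.042,-0.065,0,0,-0.02,1],[-0.09,-0.07,-0.08,0,0,-0.04,1],[-0.127,-0.097,-0.09,0,0,-0.06,1],[-0.164,-0.125,-0.095,0,0,-0.078,1]]' 20 | tail -3
python3 -c "
from h import *
st();go(-60,0,345)"
```

```text
contact_force: [1.4, 1.1, -0.4]
opening: 0.146
grasp_force: 0.0
0.8 unit [231.9 325.9 346.5] F [ 1.4  1.1 -0.4] toolz [ 0.002 -0.001 -1.   ] q [ 0.87  0.11  1.73 -0.    1.3  -0.4 ] open 0.15
shift [-0.3256 -0.2923  0.0013] turn [0.002 0.001 0.001]
```

```bash
python3 -m crank '[[-0.035,-0.032,0,0,0,0,1],[-0.07,-0.064,0,0,0,0,1],[-0.105,-0.095,0,0,0,0,1],[-0.14,-0.126,0,0,0,0,1],[-0.175,-0.157,0,0,0,0,1]]' >/dev/null
python3 -m crank '[[-0.035,-0.032,0,0,0,0,1],[-0.07,-0.064,0,0,0,0,1],[-0.105,-0.095,0,0,0,0,1],[-0.14,-0.126,0,0,0,0,1],[-0.147,-0.134,0,0,0,0,1]]' >/dev/null
python3 -c "
from h import *
st();go(-60,0,345)"
```

```text
1.8 unit [-61.3   2.3 345.1] F [ 0.3  0.2 -0.1] toolz [-0.001 -0.001 -1.   ] q [ 0.04  0.17  1.66 -0.    1.31 -1.22] open -0.0
shift [-0.0023  0.0013  0.0001] turn [-0.001  0.001 -0.003]
```

```bash
python3 -m crank '[[0,0.016,0.01,0,0,0,1],[0,0.016,0.025,0,0,0,1],[0,0.016,0.04,0,0,0,1],[0,0.016,0.053,0,0,0,1],[0,0.016,0.065,0,0,0,1]]' >/dev/null
python3 -c "
from h import *
st()"
python3 -m crank '[[0,0,0.01,0,0,0,1],[0,0,0.02,0,0,0,1],[0,0,0.03,0,0,0,1],[0,0,0.035,0,0,0,1],[0,0,0.04,0,0,0,1]]' >/dev/null
python3 -c "
from h import *
st()"
```

```text
2.3 unit [-41.2   5.8 279.5] F [ 0.1 -1.4  2.4] toolz [ 0.  0. -1.] q [ 0.08  0.23  1.73  0.    1.18 -1.19] open 0.0
2.8 unit [-42.4   5.1 239.8] F [-0.5 -1.3  2.2] toolz [-0.  0. -1.] q [ 0.08  0.27  1.77 -0.    1.1  -1.19] open 0.0
```

```bash
python3 -m crank '[[0,0,0.006,0,0,0,1],[0,0,0.012,0,0,0,1],[0,0,0.016,0,0,0,1],[0,0,0.019,0,0,0,1],[0,0,0.019,0,0,0,1]]' >/dev/null
python3 -c "
from h import *
st();T=cams.grab_frame('scene');cv2.imwrite('pics/a.png',cv2.resize(T['image'][100:320,180:400,::-1],None,fx=2.5,fy=2.5))"
```

```text
3.3 unit [-42.3   5.3 220.8] F [ 0.1 -0.5  0.3] toolz [-0.     0.001 -1.   ] q [ 0.08  0.29  1.79  0.    1.06 -1.19] open 0.0
```

View pics/a.png

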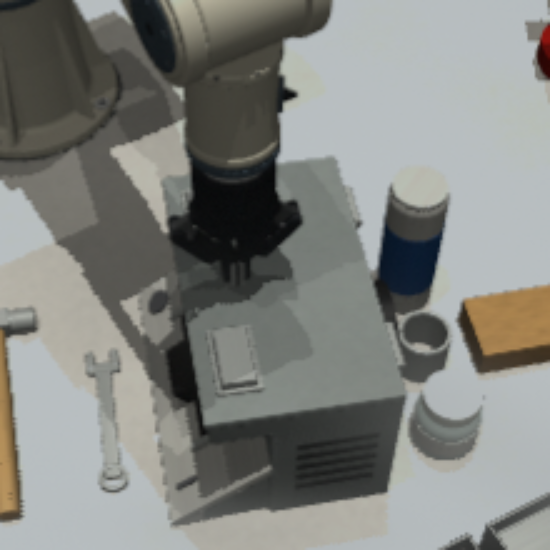

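The lid is down almost flat, with the fingers on it at (237,275) and the far catch at (235,357). I'll press until the force rises.

```bash
python3 -m crank '[[0,0,0.001,0,0,0,1],[0,0,0.002,0,0,0,1],[0,0,0.003,0,0,0,1],[0,0,0.004,0,0,0,1],[0,0,0.004,0,0,0,1]]' >/dev/null
python3 -c "
from h import *
st();go(-60,-90,255)"
```

```text
3.85 unit [-42.2   5.1 219. ] F [-6.  -1.5 15.3] toolz [ 0.    -0.001 -1.   ] q [ 0.08  0.29  1.79  0.    1.05 -1.19] open 0.0
shift [-0.0951 -0.0177 -0.036 ] turn [ 0.     0.001 -0.   ]
```

```bash
python3 -m crank '[[0,0,-0.03,0,0,0,1],[-0.03,-0.006,-0.038,0,0,0,1],[-0.065,-0.012,-0.038,0,0,0,1],[-0.095,-0.018,-0.038,0,0,0,1],[-0.095,-0.018,-0.038,0,0,0,1]]' >/dev/null
python3 -c "
from h import *
st();T=cams.grab_frame('scene');cv2.imwrite('pics/b.png',cv2.resize(T['image'][130:300,210:380,::-1],None,fx=3,fy=3))"
python3 -m crank '[[0,0,0.01,0,0,0,1],[0,0,0.018,0,0,0,1],[0,0,0.023,0,0,0,1],[0,0,0.027,0,0,0,1],[0,0,0.031,0,0,0,1]]' >/dev/null
python3 -c "
from h import *
st()"
python3 -m crank '[[0,0,0.002,0,0,0,1],[0,0,0.003,0,0,0,1],[0,0,0.004,0,0,0,1],[0,0,0.005,0,0,0,1],[0,0,0.005,0,0,0,1]]' >/dev/null
python3 -c "
from h import *
st();go(-60,90,255)"
```

```text
4.35 unit [-61.1 -92.9 255.1] F [ 0.3 -0.2 -0.2] toolz [ 0.    -0.002 -1.   ] q [-0.01  0.39  1.57 -0.    1.18 -1.27] open -0.0
4.9 unit [-60.2 -89.2 224.3] F [-2.5  1.7  4.8] toolz [-0.     0.001 -1.   ] q [-0.    0.41  1.6   0.    1.12 -1.27] open 0.0
5.4 unit [-60.1 -89.4 222.7] F [-13.5   2.   27.9] toolz [ 0.001 -0.    -1.   ] q [-0.    0.41  1.61  0.    1.12 -1.27] open -0.0
shift [ 1.794e-01  1.000e-04 -3.240e-02] turn [ 0.001  0.    -0.   ]
```

View pics/b.png

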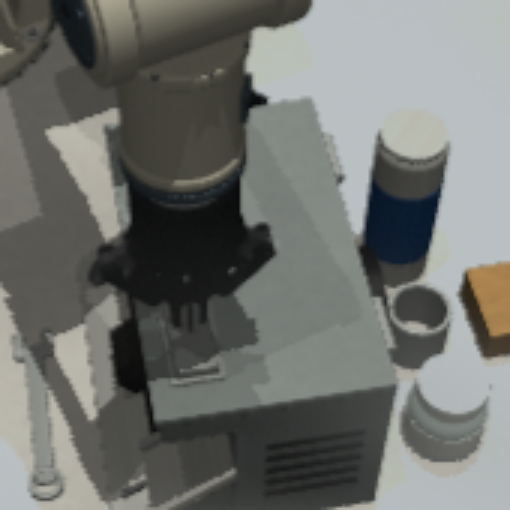

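The fingers were over the far catch at (190,340), and the stop at 222.7 mm with 28 N shows it is fully pressed. Next is the near catch.

```bash
python3 -m crank '[[0,0,-0.03,0,0,0,1],[0.03,0,-0.036,0,0,0,1],[0.075,0,-0.036,0,0,0,1],[0.12,0,-0.036,0,0,0,1],[0.155,0,-0.036,0,0,0,1]]' >/dev/null
python3 -m crank '[[0.015,0,0,0,0,0,1],[0.024,0,0,0,0,0,1],[0.024,0,0.005,0,0,0,1],[0.024,0,0.015,0,0,0,1],[0.024,0,0.02,0,0,0,1]]' >/dev/null
python3 -c "
from h import *
st()"
python3 -m crank '[[0,0,0.005,0,0,0,1],[0,0,0.008,0,0,0,1],[0,0,0.011,0,0,0,1],[0,0,0.014,0,0,0,1],[0,0,0.016,0,0,0,1]]' >/dev/null
python3 -c "
from h import *
st()"
```

```text
6.4 unit [-60.3  88.4 233.9] F [ 0.3  0.5 -0.9] toolz [-0.     0.001 -1.   ] q [ 0.1   0.15  1.95 -0.    1.05 -1.16] open 0.0
6.9 unit [-60.2  88.2 222.3] F [-16.8  -4.   56.2] toolz [ 0.    -0.002 -1.   ] q [ 0.11  0.16  1.96 -0.    1.02 -1.16] open -0.0
```

```bash
python3 -m crank '[[0,0,-0.035,0,0,0,1],[-0.02,-0.02,-0.07,0,0,0,1],[-0.05,-0.05,-0.08,0,0,0,1],[-0.08,-0.082,-0.08,0,0,0,1],[-0.11,-0.115,-0.08,0,0,0,1]]' >/dev/null
python3 -m crank '[[-0.02,-0.03,0,-0.1,0,0,1],[-0.037,-0.035,0,-0.24,0,0,1],[-0.037,-0.035,0,-0.38,0,0,1],[-0.037,-0.035,0,-0.52,0,0,1],[-0.037,-0.035,0,-0.663,0,0,1]]' >/dev/null
python3 -c "
from h import *
st();go(-210,-59,188,.663)
S=cams.grab_frame('scene');T=cams.grab_frame('top')
a=cv2.resize(S['image'][160:300,200:330,::-1],None,fx=3,fy=3);b=cv2.resize(T['image'][140:280,260:390,::-1],None,fx=3,fy=3)
cv2.imwrite('pics/c.png',np.hstack([a,b]))"
```

```text
7.9 unit [-210.9  -58.5  299.8] F [-0.5  0.7 -0.6] toolz [ 0.62  -0.003 -0.785] q [-0.57  0.35  1.69  0.66  1.36 -2.06] open -0.0
shift [-0.0003 -0.0686  0.0883] turn [0.006 0.003 0.   ]
```

View pics/c.png

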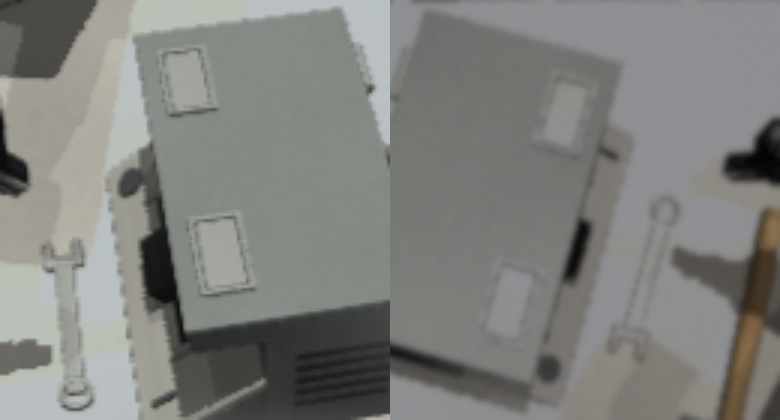

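```bash
python3 -c "
from h import *
T=cams.grab_frame('top')
for p in((585,222),(570,279)): print(unit(onz(T,((p[0]-390)/3+260,p[1]/3+140),60)))
st();go(-210,-65,188,.663)"
```

```text
[-110.96850998  -32.90439369   60.        ]
[-112.24692722   27.88838857   60.        ]
8.05 unit [-211.9  -57.4  297.4] F [-0.  -0.9  0.6] toolz [ 0.615  0.001 -0.789] q [-0.57  0.35  1.69  0.65  1.36 -2.06] open 0.0
shift [-0.008  -0.0657  0.0874] turn [-0.001 -0.001 -0.005]
```

The picture shows both catches flush with their collars, at (187,80) and (222,252) on the left. The lock grip is at about (577,250) on the right, with its far end at unit y -33. I'll come down the panel normal at y -60.

```bash
python3 -m crank '[[0,-0.02,0.02,0,0,0,1],[-0.001,-0.04,0.045,0,0,0,1],[-0.002,-0.06,0.07,0,0,0,1],[-0.003,-0.066,0.088,0,0,0,1],[-0.003,-0.066,0.088,0,0,0,1]]' >/dev/null
python3 -c "
from h import *
st();go(-117.8,-60,69.7,.663)"
python3 -m crank '[[0,0,0.03,0,0,0,1],[0,0,0.055,0,0,0,1],[0,0,0.075,0,0,0,1],[0,0,0.09,0,0,0,1],[0,0,0.09,0,0,0,1]]' >/dev/null
python3 -c "
from h import *
st();go(-117.8,-60,69.7,.663)
S=cams.grab_frame('scene');T=cams.grab_frame('top')
a=cv2.resize(S['image'][130:270,190:320,::-1],None,fx=3,fy=3);b=cv2.resize(T['image'][140:280,260:390,::-1],None,fx=3,fy=3)
cv2.imwrite('pics/d.png',np.hstack([a,b]))"
```

```text
8.55 unit [-206.6  -59.5  187.3] F [-0.9  0.2 -0.4] toolz [ 0.614  0.004 -0.789] q [-0.56  0.48  1.77  0.69  1.19 -2.19] open -0.0
shift [-0.0011 -0.0021  0.1474] turn [-0.002 -0.004 -0.001]
9.05 unit [-151.4  -60.4  118.2] F [-0.3 -0.3 -0.2] toolz [ 0.615  0.002 -0.789] q [-0.47  0.56  1.83  0.78  1.04 -2.24] open -0.0
shift [ 0.0003 -0.0033  0.0589] turn [-0.001 -0.002  0.001]
```

View pics/d.png

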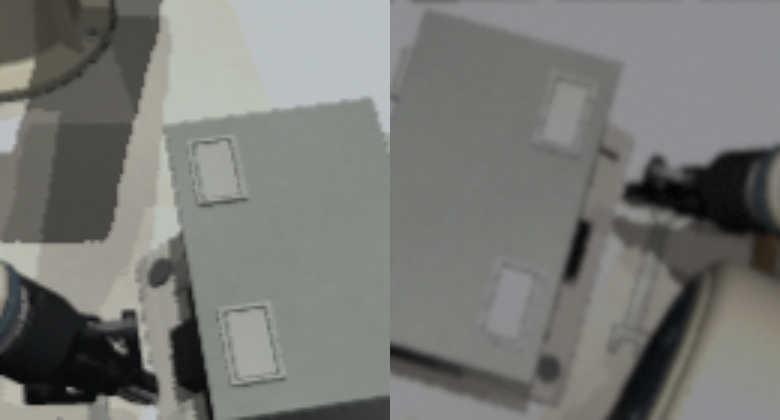

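The fingers point along the panel normal just off the panel, with the tips at about (630,190) on the right, beyond the far end of the grip. Next: the last 59 mm, then push.

```bash
python3 -m crank '[[0,-0.002,0.02,0,0,0,1],[0,-0.003,0.035,0,0,0,1],[0,-0.003,0.047,0,0,0,1],[0,-0.003,0.057,0,0,0,1],[0,-0.003,0.057,0,0,0,1]]' >/dev/null
python3 -c "
from h import *
st()"
python3 -m crank '[[0.005,0,0,0,0,0,1],[0.011,0,0,0,0,0,1],[0.017,0,0,0,0,0,1],[0.023,0,0,0,0,0,1],[0.03,0,0,0,0,0,1]]' >/dev/null
python3 -c "
from h import *
st()"
```

```text
9.65 unit [-119.4  -60.2   70.6] F [-0.6  0.9  0. ] toolz [ 0.616  0.002 -0.788] q [-0.42  0.63  1.85  0.85  0.95 -2.29] open 0.0
10.15 unit [-120.4  -31.2   72. ] F [ 2.8 -1.8  0.8] toolz [ 0.615 -0.002 -0.788] q [-0.42  0.6   1.91  0.87  0.93 -2.33] open -0.0
```

```bash
python3 -m crank '[[0.008,0,0,0,0,0,1],[0.015,0,0,0,0,0,1],[0.022,0,0,0,0,0,1],[0.028,0,0,0,0,0,1],[0.034,0,0,0,0,0,1]]' >/dev/null
python3 -c "
from h import *
st()"
python3 -m crank '[[0.002,0,0,0,0,0,1],[0.004,0,0,0,0,0,1],[0.006,0,0,0,0,0,1],[0.007,0,0,0,0,0,1],[0.007,0,0,0,0,0,1]]' >/dev/null
python3 -c "
from h import *
st()"
```

```text
10.65 unit [-120.1    3.6   71.7] F [ 2.8 -2.4  1.4] toolz [ 0.615 -0.    -0.788] q [-0.43  0.57  1.99  0.89  0.91 -2.38] open 0.0
11.15 unit [-120.1    9.5   71.7] F [ 4.5 -2.  -0.4] toolz [ 0.615 -0.002 -0.788] q [-0.43  0.57  2.    0.89  0.9  -2.39] open 0.0
```

```bash
python3 -m crank '[[0.001,0,0,0,0,0,1],[0.002,0,0,0,0,0,1],[0.003,0,0,0,0,0,1],[0.004,0,0,0,0,0,1],[0.004,0,0,0,0,0,1]]' >/dev/null
python3 -c "
from h import *
st()"
python3 -m crank '[[0.001,0,0,0,0,0,1],[0.002,0,0,0,0,0,1],[0.002,0,0,0,0,0,1]]' >/dev/null
python3 -c "
from h import *
st()"
```

```text
11.65 unit [-120.4   10.    72. ] F [17.  -0.1 -7.2] toolz [ 0.614 -0.008 -0.789] q [-0.43  0.56  2.01  0.9   0.9  -2.39] open 0.0
11.95 unit [-120.6   10.2   72.2] F [ 23.    1.7 -11.2] toolz [ 0.614 -0.011 -0.789] q [-0.43  0.56  2.01  0.9   0.89 -2.39] open -0.0
```

The push stops hard at y 10, where the end stop is expected. I'll back off, retreat along the normal and check.

```bash
python3 -m crank '[[-0.008,0,0,0,0,0,1],[-0.02,0,0,0,0,0,1],[-0.02,0,-0.03,0,0,0,1],[-0.02,0,-0.07,0,0,0,1],[-0.02,0,-0.11,0,0,0,1]]' >/dev/null
python3 -m crank '[[0,0,-0.035,0,0,0,1],[0,0,-0.07,0,0,0,1],[0,0,-0.1,0,0,0,1],[0,0,-0.11,0,0,0,1],[0,0,-0.11,0,0,0,1]]' >/dev/null
python3 -c "
from h import *
st()
S=cams.grab_frame('scene');T=cams.grab_frame('top')
a=cv2.resize(S['image'][140:310,190:320,::-1],None,fx=3,fy=3);b=cv2.resize(T['image'][120:290,230:360,::-1],None,fx=3,fy=3)
cv2.imwrite('pics/e.png',np.hstack([a,b]))"
```

```text
12.95 unit [-255.9   -4.   245.3] F [-0.5  0.6  0.3] toolz [ 0.615 -0.001 -0.788] q [-0.67  0.35  1.82  0.64  1.3  -2.21] open 0.0
```

View pics/e.png

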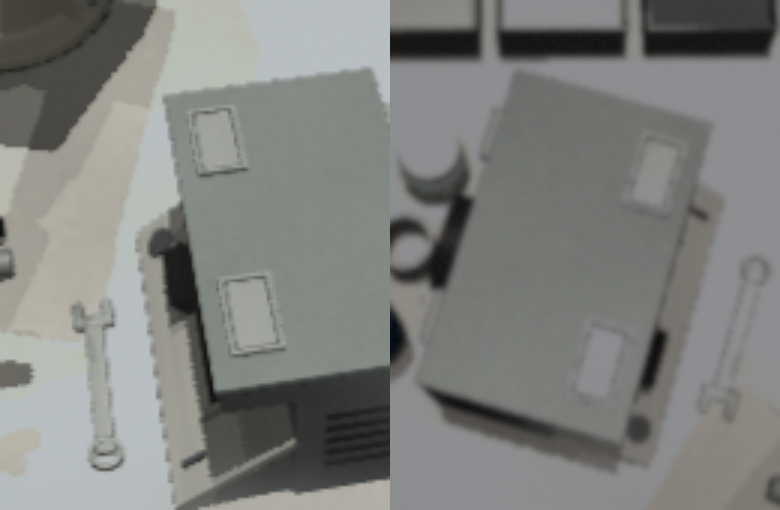

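The grip now sits next to the round boss, spanning about (660,330) to (650,390) on the right. The lid is shut, both catches are flush and the bystanders look undisturbed.

```bash
python3 -c "
from h import *
T=cams.grab_frame('top')
for p in((661,330),(648,391)): print(unit(onz(T,((p[0]-390)/3+230,p[1]/3+120),60)))
from rig import sign_off
print(sign_off())"
```

```text
[-110.73050265   18.77280254   60.        ]
[-114.98806768   81.76684616   60.        ]
the job is handed in; nothing more can be done
None
```

The job is handed in, with no verdict returned: the last pictures and push forces show the lid shut, both catches flush, the lock grip at the end stop beside the boss, and no visible movement of the tools and containers in view.

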